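# Fan the test coupons in their drawer and shut it

## Robot

A 6-joint arm with a two-finger parallel gripper is mounted at the origin on a cart in front of the work surface, level with it; the furniture and walls round the work are solid. World frame = base frame: x ahead of the robot, y to its left, z up, the work surface at z = 0. Lengths are in m, angles in degrees, forces in N, time in s.
With the tool pointing down it reaches from about 0.35 to 0.875 m from the base axis. Payload 4.2 kg.
Tool frame: the origin (TCP) lies on the front face of the gripper's body, between the roots of the fingers; the fingertips stand finger_overhang ahead of it and the grasp point (between the pads) lies 51 mm ahead of it (finger_overhang is the distance from the TCP to the fingertips, in m); z points along the fingers, y is the line along which they close (so a half turn about z gives the same grasp; the last joint's range is limited). The gripper opens to 87 mm and grips with 3 to 60 N. Pads are 19 mm wide; open, the fingers measure 117 mm over their backs; the gripper's body (75 mm by 190 mm) begins 51 mm behind the grasp point.
Start: joints at [90.905, 22.042, 0.453, 0, -68.411, -14.817], TCP at [0.15, 0.607, 0.292] pointing down, gripper open.
Joint ranges: [-179.83, 179.83], [-69.29, 118.12], [-61.27, 80.66], [-181.25, 117.63], [-171.15, -9.14], [-177.46, 177.46]. Speed limits (degrees/s): [159.86, 159.86, 180, 180, 180, 180].

## Interface

Orientations are given as a 3x3 rotation matrix whose columns are the frame's x, y, z axes.
In Python, from station import sense, capture, camera_model, finish_job, finger_overhang gives the robot as it stands. The module is installed in compiled form; this text tells all that it offers.
- The arm moves only by the tool jog_arm, never from a script. Its argument "rows" is a list that holds one entry, the list of rows, each a list of 4 numbers: the shift along the tool's x, y, z in m, then the turn about the tool's z in rad. A call has 1 to 20 rows; each row shifts and turns the commanded pose from where the row before left it, along the tool's axes as they then stand; what a row does not reach is not made up. A row lasts 1/8 s, in which the tool goes at most 62.5 mm and 10.7 degrees, less where a joint would pass 70% of its speed; a pose out of reach is approached as far as the arm can. A call is refused whole if a number of a shift passes 0.0625 or a number of a turn 0.188, either way. A call with a gripper value outside its range is refused whole. "claw" is the opening, from 0 (shut) to 1 (fully open), set as the call begins (left out, the last holds). The fingers move at their own pace and stop on an object; the grip force is fixed at half the most. Time passes only in rows, so rows that do not move let the fingers close. It gives the time, the measured TCP pose, the force, the opening and the grip force at its end, in the units of the state.
- sense(): the state, without advancing time (a new reading comes with each control period).
- capture(name): name is "scene" or "top" or "wrist"; returns the picture (400x640x3 uint8, red, green, blue); there is no depth.
- camera_model(name): a dict with "fovy" (degrees; the focal length in pixels is half the picture's height over the tangent of half this angle, whatever the lens; pixels are square), "cx", "cy" (the principal point, pixels), "k1" (the pictures are not rectified: a ray, as slopes to the right and down, at radius r is drawn at 1 + k1 r^2 times it, then the intrinsics apply), "eye" and "rotation" of the camera in the world. Camera axes: x right, y down, z forward; pixel columns grow to the right and rows downward; lengths in m; the calibration is good to about 2 mm. A picture is of the moment at which its call begins: read the wrist's pose just before it. camera_model takes no time and is no camera call; for the wrist camera it gives the pose at the moment of the call.
- finish_job(): hands the job in; it is judged then, once.
The state is a dict: "time_s": time; "joints": joint angles; "joint_velocities": joint speeds; "effort": joint torques, N m; "tcp_pos": TCP position; "ee_rot": TCP orientation; "wrist_force": force on the tool from outside, world axes, zero at the start; "moment": the same for the moment, N m; "gripper_width": opening from 0.0 (shut) to 1.0 (fully open); "gripper_force": force on a finger pad.
Only numpy, scipy, OpenCV 4.12 (cv2) and the standard library are available. Lean on these libraries where they do the work, as an engineer would, in place of code of your own. Each camera call takes 0.05 s, during which the arm holds its last target. There are 200 camera calls.

## Task

Put the coupons away: move the roll of green stickers out of the open drawer onto the middle of the round pad on top of the cabinet, lying flat. Then lay all the coupons in the drawer as one straight overlapping row (like roof shingles) along its width: the first flat against the red left end, each next one further right and resting on the one before and covering about three fifths of it, so that all fit, every coloured end towards the red side and left showing. Last, push the drawer home until its catch has it, and leave the roll on the pad and the small amber bottle in front undisturbed.

Things in the scene. Friction and masses are not known exactly. Their poses are not given: they have to be found in the camera images.
- tray (a point): middle of the inner floor of the cabinet's open drawer, on the floor; x points into the cabinet, y to the drawer's left end (whose inner wall is painted red), z up. The white drawer is 130 mm deep (x) by 276 mm wide (y) inside, enough for six coupons at steps of up to 38 mm; its side and back walls stand 28 mm above its floor and are 4 mm thick, its front panel stands 49 mm above its floor and is 12 mm thick. The floor is 11 mm above the worktop.
- red_end (a point): middle of the foot of the red inner wall at the drawer's left end, on the drawer floor; 138 mm to the left of tray
- drawer_front (a point): middle of the outer face of the drawer's white front panel (298 mm wide, from 4 to 60 mm above the worktop; this point is 32 mm up); x points into the cabinet. A thin aluminium finger lip, 110 mm long, stands 9 mm out of the face at its top edge, 55 to 59 mm above the worktop, so anything pushing the middle of the front from above meets the lip.
- drawer (a joint): how far the drawer is out, m: 0 is fully home, 0.14 fully out. It slides at about 1.2 N. A ball catch resists from about 16 mm before home (some 5 N more), and from 8 mm on draws the drawer home by itself.
- pad (a point): middle of the round black pad with a yellow rim (84 mm across) on top of the low grey cabinet, at the level of its top, 66 mm above the worktop; x points to the cabinet's back, y to its left. The cabinet is 165 mm deep, 298 mm wide, and its middle lies 12 mm behind and 70 mm to the right of this point.
- roll_center (a point): middle (half-way up) of the roll of green stickers, a ring 52 mm across and 22 mm high lying flat; it starts in the drawer
- coupon_1_center (a point): flat aluminium test coupon, 48 x 84 x 7 mm, with one red band 20 mm wide at one end, lying flat on the worktop at the start; this is its middle, 3.5 mm above its underside. x runs across its 48 mm width, y along its 84 mm length towards the coloured end, z out of its upper face. 75 g or so. May be absent.
- coupon_1: the same coupon (red band), its origin in the middle of its underside; axes as those of its centre
- coupon_2_center (a point): flat aluminium test coupon, 48 x 84 x 7 mm, with one yellow band 20 mm wide at one end, lying flat on the worktop at the start; this is its middle, 3.5 mm above its underside. x runs across its 48 mm width, y along its 84 mm length towards the coloured end, z out of its upper face. 75 g or so. May be absent.
- coupon_2: the same coupon (yellow band), its origin in the middle of its underside; axes as those of its centre
- coupon_3_center (a point): flat aluminium test coupon, 48 x 84 x 7 mm, with one green band 20 mm wide at one end, lying flat on the worktop at the start; this is its middle, 3.5 mm above its underside. x runs across its 48 mm width, y along its 84 mm length towards the coloured end, z out of its upper face. 75 g or so. May be absent.
- coupon_3: the same coupon (green band), its origin in the middle of its underside; axes as those of its centre
- coupon_4_center (a point): flat aluminium test coupon, 48 x 84 x 7 mm, with one blue band 20 mm wide at one end, lying flat on the worktop at the start; this is its middle, 3.5 mm above its underside. x runs across its 48 mm width, y along its 84 mm length towards the coloured end, z out of its upper face. 75 g or so. May be absent.
- coupon_4: the same coupon (blue band), its origin in the middle of its underside; axes as those of its centre
- coupon_5_center (a point): flat aluminium test coupon, 48 x 84 x 7 mm, with one orange band 20 mm wide at one end, lying flat on the worktop at the start; this is its middle, 3.5 mm above its underside. x runs across its 48 mm width, y along its 84 mm length towards the coloured end, z out of its upper face. 75 g or so. May be absent.
- coupon_5: the same coupon (orange band), its origin in the middle of its underside; axes as those of its centre
- coupon_6_center (a point): flat aluminium test coupon, 48 x 84 x 7 mm, with one black band 20 mm wide at one end, lying flat on the worktop at the start; this is its middle, 3.5 mm above its underside. x runs across its 48 mm width, y along its 84 mm length towards the coloured end, z out of its upper face. 75 g or so. May be absent.
- coupon_6: the same coupon (black band), its origin in the middle of its underside; axes as those of its centre
- amber_bottle: small amber reagent bottle with a white cap, 52 mm across, 105 mm high, standing to the right in front of the drawer, a bystander; origin in the middle of its underside
- sticker_roll: the roll of green stickers, its origin in the middle of its underside
Things that resemble listed ones, but are neither listed nor needed, are in the scene too. Leave any turquoise look-alike of the coupon_3 alone. Leave any brown look-alike of the coupon_6 alone.

How it is judged:
By the outcome, as a careful person would: the job done as asked, in the order asked, and still so for the second after the job is handed in, with the robot touching nothing.
Of coupon_1, coupon_2, coupon_3, coupon_4, coupon_5, coupon_6 only 4 to 6 are there at a start; the rules pass over those that are not, and their reading is None.
At some moment in a run one of sticker_roll may be knocked a few centimetres aside while the robot is not near it.
Once in a run the grip may slacken for a moment while it holds something.
It also fails if it takes over 210 s, if anything falls off the work surface, if the arm or the gripper's body presses on something with over 40 N, if the wrist force passes 120 N, or if a joint passes its speed limit or range.

## Working session

There is one attempt and no reset: what is moved stays moved. The work goes in short steps, Python scripts to look and compute and a tool call to move; the robot and the scene stay as the last step left them, time stands still between calls to the robot, and variables do not carry over. Pictures are saved under pics/ and viewed, at most 14 in all, crops included, and the job is handed in when it is done.

Besides the shell and the picture viewer there is one more tool, called after "Request:" as a command line: name --argument value ..., lists and objects as JSON in quotes. jog_arm: Moves the arm, as the interface text tells. Its arguments: {"type":"object","properties":{"rows":{"type":"array"},"claw":{"type":"number"}},"required":["rows"]}

```bash
mkdir -p pics
python3 - <<'E'
from station import *
import cv2
s=sense();print(s['time_s'],s['tcp_pos'],s['ee_rot'],finger_overhang)
for n in ('scene','top','wrist'):
    m=camera_model(n);print(n,m)
    cv2.imwrite(f'pics/{n}0.png',capture(n)[:,:,::-1])
E
```

```text
0.0 [0.15012083 0.60623266 0.29116317] [[ 9.70633295e-01 -2.40563560e-01 -4.23967200e-04]
 [-2.40563911e-01 -9.70630933e-01 -2.14405514e-03]
 [ 1.04265858e-04  2.18308251e-03 -9.99997612e-01]] 0.0697
scene {'fovy': 43.49250429674058, 'cx': 319.39391038974844, 'cy': 204.7531693465823, 'k1': -0.0930585335591955, 'eye': array([-0.09714355,  0.32818522,  1.22389853]), 'rotation': array([[-0.29767722, -0.83980836,  0.4539936 ],
       [-0.95460119,  0.2562792 , -0.1518471 ],
       [ 0.01117335, -0.47858426, -0.87797054]])}
top {'fovy': 55.7777345926058, 'cx': 314.20106804408454, 'cy': 198.23259465523225, 'k1': -0.0829568175497106, 'eye': array([0.38127292, 0.11863286, 1.20269287]), 'rotation': array([[-0.02902034, -0.99443368,  0.1012891 ],
       [-0.99955025,  0.02963625,  0.00458093],
       [-0.00755726, -0.10111061, -0.99484649]])}
wrist {'fovy': 71.77050439141908, 'cx': 320.81322045567066, 'cy': 200.24023640116278, 'k1': -0.03659361891394422, 'eye': array([0.21930456, 0.58929586, 0.38421736]), 'rotation': array([[-0.2404573 , -0.93752924, -0.25143431],
       [-0.97065864,  0.23263637,  0.06084516],
       [ 0.00144865,  0.25868755, -0.96595996]])}
```

View pics/top0.png

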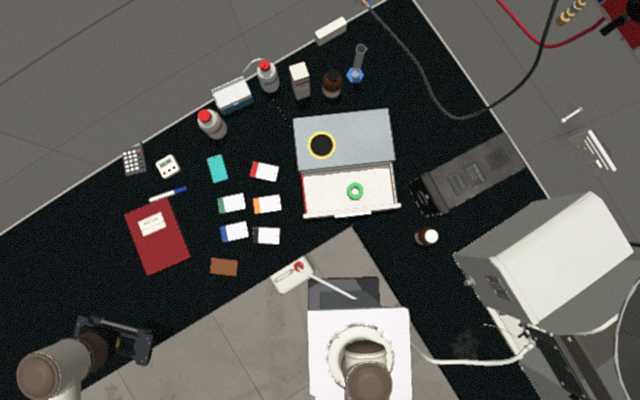

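View pics/scene0.png

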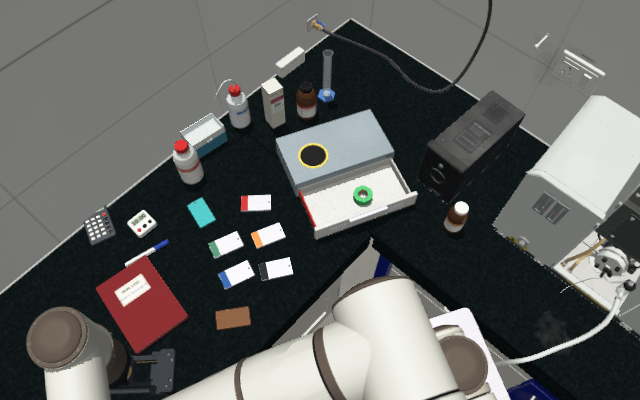

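Top view: coupons red (265,171), green (231,203), orange (267,204), blue (234,232) and black (266,236), with no yellow one seen. The roll is at (355,191), the pad at (321,145) and the bottle at (427,236).

```bash
cat > h.py <<'E'
import numpy as np, cv2
from station import *
def K(m):
    f=200/np.tan(np.radians(m['fovy']/2)); return f
def ray(m,uv):
    uv=np.atleast_2d(np.array(uv,float)); d=(uv-[m['cx'],m['cy']])/K(m); p=d.copy()
    for _ in range(20): p=d/(1+m['k1']*(p**2).sum(1,keepdims=True))
    return np.c_[p,np.ones(len(p))]@m['rotation'].T
def plane(m,uv,z):
    r=ray(m,uv); return m['eye']+r*((z-m['eye'][2])/r[:,2])[:,None]
def proj(m,P):
    q=(np.atleast_2d(P)-m['eye'])@m['rotation']; p=q[:,:2]/q[:,2:]
    return p*(1+m['k1']*(p**2).sum(1,keepdims=True))*K(m)+[m['cx'],m['cy']]
BANDS={'red':((172,8),90,60),'yellow':((22,35),120,90),'green':((60,85),60,40),'orange':((9,20),120,90),'blue':((100,125),90,50)}
def hmask(img,hr,s,v):
    h=cv2.cvtColor(img,cv2.COLOR_RGB2HSV); H=h[...,0]
    a=(H>=hr[0])&(H<=hr[1]) if hr[0]<=hr[1] else (H>=hr[0])|(H<=hr[1])
    return (a&(h[...,1]>=s)&(h[...,2]>=v)).astype(np.uint8)
def blobs(mask,amin):
    n,l,st,c=cv2.connectedComponentsWithStats(mask)
    return [(c[i],st[i],(l==i)) for i in range(1,n) if st[i][4]>=amin]
def coupons(cam,img,m,z=0.007,amin=100,zmax=None):
    """white parts -> rect on plane z ; prints centre, long axis, and mean colours beyond each long end"""
    h=cv2.cvtColor(img,cv2.COLOR_RGB2HSV)
    w=((h[...,1]<50)&(h[...,2]>150)).astype(np.uint8)
    out=[]
    for c,st,l in blobs(w,amin):
        cs,_=cv2.findContours(l.astype(np.uint8),cv2.RETR_EXTERNAL,cv2.CHAIN_APPROX_NONE)
        P=plane(m,cs[0][:,0,:],z)[:,:2]
        (cx,cy),(a,b),ang=cv2.minAreaRect((P*1000).astype(np.float32))
        if not(30<min(a,b)<65 and 45<max(a,b)<100): continue
        t=np.radians(ang if a>=b else ang+90); d=np.array([np.cos(t),np.sin(t)])
        out.append((c.round(),round(cx),round(cy),round(max(a,b)),round(min(a,b)),d.round(3)))
    return out
E
python3 - <<'E'
from h import *
for n in('top','scene'):
    m=camera_model(n);img=cv2.imread(f'pics/{n}0.png')[:,:,::-1].copy();print(n)
    for r in coupons(n,img,m):print(*r)
    for k,(hr,s,v) in BANDS.items():
        for c,st,l in blobs(hmask(img,hr,s,v),15):
            if c[1]<260 and 190<c[0]<450: print(k,c.round(1),st[4],*[plane(m,c,z)[0,:2].round(3) for z in(.007,.022,.066)])
E
python3 - <<'E'
import cv2
a=cv2.imread('pics/top0.png')[130:250,200:450];cv2.imwrite('pics/t1.png',cv2.resize(a,None,fx=3.2,fy=3.2,interpolation=2))
E
```

```text
top
[299.  71.] 931 164 55 54 [-0.302  0.953]
[210. 120.] 774 465 66 50 [-0.663  0.749]
[167. 166.] 623 601 63 62 [-0.47   0.883]
[267. 172.] 593 274 66 50 [0.248 0.969]
[234. 202.] 498 382 69 50 [-0.18   0.984]
[270. 203.] 491 267 66 50 [-0.124  0.992]
[152. 224.] 436 650 80 48 [-0.37   0.929]
[237. 231.] 407 373 66 50 [-0.189  0.982]
[268. 235.] 391 272 67 50 [0.027 1.   ]
[ 62. 396.] -112 973 83 33 [-0.049  0.999]
red [264.1  64.6] 108 [0.957 0.278] [0.95  0.276] [0.929 0.271]
red [203.6 115.1] 144 [0.79  0.481] [0.784 0.476] [0.769 0.463]
red [253.4 168.8] 103 [0.604 0.317] [0.601 0.315] [0.593 0.307]
red [303.  192.9] 99 [0.521 0.159] [0.519 0.159] [0.514 0.157]
yellow [321.3 145.2] 178 [0.675 0.096] [0.671 0.097] [0.66  0.097]
green [354.6 190.5] 152 [ 0.524 -0.005] [ 0.522 -0.004] [0.517 0.001]
green [220.1 205. ] 102 [0.49  0.425] [0.489 0.422] [0.485 0.41 ]
orange [255.9 205.7] 95 [0.485 0.311] [0.483 0.308] [0.48  0.301]
blue [368.7   2.1] 15 [ 1.176 -0.083] [ 1.166 -0.081] [ 1.137 -0.073]
blue [354.1  75.8] 165 [ 0.907 -0.02 ] [ 0.901 -0.018] [ 0.881 -0.013]
blue [222.9 23
[... 373 characters left out ...]
 0.253] [0.993 0.254] [0.953 0.256]
red [276.7  98.9] 35 [0.932 0.133] [0.92  0.136] [0.882 0.143]
red [305.7 106.2] 40 [0.877 0.055] [0.865 0.058] [0.83  0.068]
red [306.5 208.7] 132 [0.531 0.155] [0.523 0.157] [0.5   0.164]
red [244.  202.5] 106 [0.6   0.316] [0.591 0.316] [0.566 0.316]
yellow [313.  155.5] 180 [0.694 0.087] [0.684 0.09 ] [0.656 0.099]
green [362.3 195.9] 236 [ 0.524 -0.006] [ 0.516 -0.001] [0.494 0.011]
green [213.5 248.6] 108 [0.488 0.425] [0.48  0.424] [0.459 0.42 ]
orange [256.3 238.6] 105 [0.483 0.309] [0.476 0.309] [0.455 0.31 ]
blue [320.4  23.1] 16 [ 1.222 -0.101] [ 1.206 -0.096] [ 1.158 -0.08 ]
blue [325.9  95.8] 144 [ 0.9   -0.018] [ 0.887 -0.014] [ 0.851 -0.001]
```

View pics/t1.png

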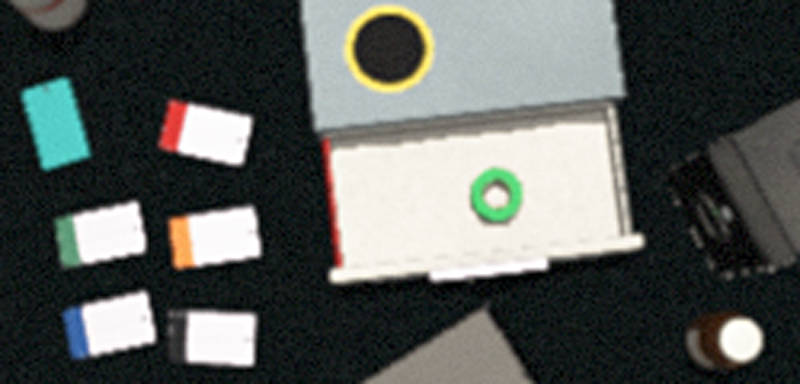

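Request:
jog_arm --rows '[[[0.0445,0.0237,0,0],[0.0445,0.0237,0,0],[0.0445,0.0237,0,0],[0.0445,0.0237,0,0],[0.0445,0.0237,0,0],[0.0445,0.0237,0,0],[0.0445,0.0237,0,0],[0.0445,0.0237,0,0],[0,0,0,0.153],[0,0,0,0.153],[0,0,0,0.153],[0,0,0,0.153],[0,0,0,0.153],[0,0,0,0.153],[0,0,0,0.153],[0,0,0,0.153],[0,0,0,0],[0,0,0,0]]]'

```text
time_s: 2.4
tcp_pos: [0.4502, 0.337, 0.2921]
ee_rot: [[0.106, -0.994, -0.0], [-0.994, -0.106, -0.0], [0.0, 0.0, -1.0]]
wrist_force: [0.2, -0.6, -0.2]
gripper_width: 1.001
gripper_force: 0.0
```

```bash
cat >> h.py <<'E'
def yaw(): 
    R=sense()['ee_rot']; return np.degrees(np.arctan2(R[1,0],R[0,0]))
def go(x,y,z,yw):
    """deltas in current tool axes to TCP (x,y,z), and turn"""
    s=sense();R=s['ee_rot'];d=R.T@(np.array([x,y,z])-s['tcp_pos'])
    t=(yaw()-yw+180)%360-180
    print('delta',d.round(4),'turn',round(np.radians(t),4))
E
python3 - <<'E'
from h import *
s=sense();print(s['time_s'],s['tcp_pos'],yaw())
m=camera_model('wrist');img=capture('wrist');cv2.imwrite('pics/w1.png',img[:,:,::-1])
for r in coupons('w',img,m):print(*r)
E
```

```text
2.4 [0.45015811 0.33698573 0.29208343] -83.91770523991757
[220. 122.] 592 276 65 49 [0.243 0.97 ]
[297. 125.] 491 268 65 49 [-0.107  0.994]
[372. 136.] 389 273 63 49 [0.061 0.998]
[285. 207.] 497 384 67 49 [-0.171  0.985]
[349. 210.] 406 376 64 49 [-0.187  0.982]
```

View pics/w1.png

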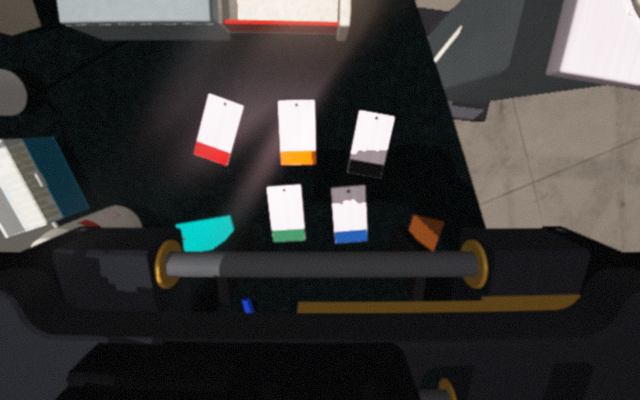

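Request:
jog_arm --rows '[[[0.041,-0.0123,0,0],[0.041,-0.0123,0,0],[0.041,-0.0123,0,0],[0.041,-0.0123,0,0],[0.041,-0.0123,0,0],[0.041,-0.0123,0,0],[0,0,0,0],[0,0,0,0]]]'

```text
time_s: 3.45
tcp_pos: [0.5491, 0.1001, 0.2922]
ee_rot: [[0.104, -0.995, -0.0], [-0.995, -0.104, 0.0], [-0.0, 0.0, -1.0]]
wrist_force: [0.3, -0.2, -0.1]
gripper_width: 0.996
gripper_force: 0.0
```

Run:
```python
from h import *
s=sense();print(s['time_s'],s['tcp_pos'],yaw())
m=camera_model('wrist');img=capture('wrist');cv2.imwrite('pics/w2.png',img[:,:,::-1])
for k in('red','green','yellow'):
  hr,sv,v=BANDS[k]
  for c,st,l in blobs(hmask(img,hr,sv,v),60): print(k,c.round(1),st,plane(m,c,.022)[0].round(4),plane(m,c,.033)[0].round(4),plane(m,c,.066)[0].round(4))
```

```text
3.45 [0.54906077 0.10011952 0.29216817] -84.02273961022497
red [ 80.5 126. ] [ 64 102  26  51 350] [0.8702 0.0596 0.022 ] [0.8607 0.0586 0.033 ] [0.8322 0.0559 0.066 ]
red [ 40.8 220.1] [ 26 201  30  40 485] [0.9473 0.1988 0.022 ] [0.9354 0.1937 0.033 ] [0.9    0.1783 0.066 ]
red [341.2 226.3] [293 220  99  13 995] [0.5148 0.1613 0.022 ] [0.516  0.1573 0.033 ] [0.5199 0.1453 0.066 ]
red [271.4 308.3] [257 300  34  14 282] [0.6043 0.3052 0.022 ] [0.6029 0.2968 0.033 ] [0.5986 0.2718 0.066 ]
green [352.9 103. ] [ 332   81   43   44 1017] [ 0.5201 -0.0024  0.022 ] [ 0.5212 -0.0014  0.033 ] [0.5246 0.0015 0.066 ]
yellow [227.3 176.6] [ 192  143   71   70 1211] [0.6745 0.1072 0.022 ] [0.671  0.1049 0.033 ] [0.6603 0.0978 0.066 ]
```

View pics/w2.png

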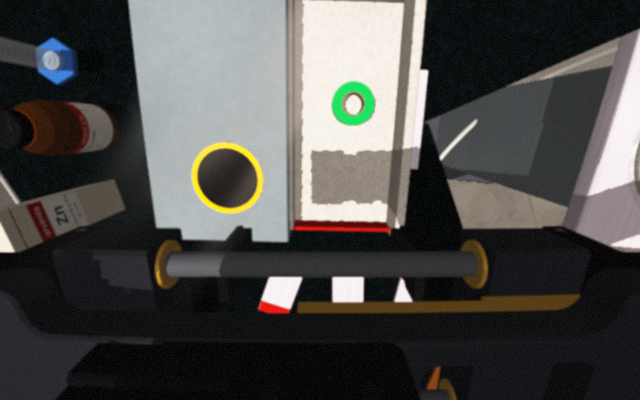

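Run:
```python
from h import *
img=cv2.imread('pics/w2.png')[:,:,::-1].copy(); m=camera_model('wrist')
M=hmask(img,*BANDS['red'])
foot=[];top=[]
for c in range(298,386,4):
    r=np.where(M[210:240,c])[0]+210
    foot.append((c,r.min()-.5));top.append((c,r.max()+.5))
for n,p,z in(('foot',foot,.011),('top',top,.039)):
    P=plane(m,p,z);f=np.polyfit(P[:,0],P[:,1],1);print(n,'slope deg',np.degrees(np.arctan(f[0])),'y at x=.52',np.polyval(f,.52), 'ends',P[0,:2],P[-1,:2])
g=cv2.cvtColor(img,cv2.COLOR_RGB2GRAY)
for r in(15,40,60,130): print(r,*[f'{c}:{g[r,c]}' for c in range(284,308)]);print('  ',*[f'{c}:{g[r,c]}' for c in range(392,430)])
```

```text
foot slope deg 4.670338197519233 y at x=.52 0.1582849659988459 ends [0.57595992 0.16195197] [0.45571725 0.1538368 ]
top slope deg 4.559390577843939 y at x=.52 0.16316167829064368 ends [0.57323191 0.16755615] [0.46095074 0.15861161]
15 284:176 285:152 286:123 287:110 288:129 289:148 290:154 291:149 292:135 293:122 294:133 295:152 296:157 297:157 298:163 299:161 300:163 301:165 302:178 303:216 304:236 305:239 306:240 307:241
   392:237 393:238 394:241 395:242 396:243 397:240 398:241 399:238 400:242 401:237 402:213 403:156 404:116 405:110 406:110 407:116 408:112 409:108 410:108 411:112 412:115 413:132 414:181 415:224 416:236 417:239 418:240 419:238 420:238 421:241 422:241 423:240 424:206 425:117 426:35 427:17 428:15 429:19
40 284:186 285:164 286:140 287:129 288:142 289:154 290:161 291:155 292:146 293:137 294:143 295:157 296:168 297:166 298:164 299:164 300:163 301:185 302:217 303:238 304:241 305:241 306:242 307:242
   392:239 393:240 394:239 395:241 396:241 397:241 398:242 399:238 400:214 401:159 402:112 403:106 404:110 405:106 406:114 407:112 408:110 409:118 410:113 411:133 412:182 413:
[... 411 characters left out ...]
3:111 404:113 405:107 406:112 407:112 408:117 409:135 410:189 411:234 412:245 413:246 414:246 415:245 416:243 417:241 418:238 419:232 420:190 421:103 422:29 423:10 424:20 425:20 426:13 427:19 428:16 429:9
130 284:187 285:173 286:154 287:135 288:132 289:144 290:157 291:154 292:139 293:126 294:126 295:137 296:147 297:148 298:145 299:147 300:149 301:176 302:227 303:242 304:245 305:243 306:243 307:242
   392:240 393:214 394:149 395:113 396:108 397:109 398:112 399:109 400:113 401:110 402:113 403:137 404:183 405:224 406:233 407:240 408:239 409:239 410:238 411:236 412:232 413:228 414:234 415:243 416:245 417:245 418:245 419:245 420:243 421:209 422:125 423:38 424:19 425:17 426:12 427:18 428:22 429:27
```

Run:
```python
from h import *
m=camera_model('wrist')
for n,p,z in(('front foot',[(402.5,15),(400.5,40),(399.2,60),(393.7,130)],.011),('front outer top',[(425,15),(423,40),(421,60)],.060),('back foot',[(302.5,15),(301.5,40),(301.4,60),(301.5,130)],.011)):
    P=plane(m,p,z);f=np.polyfit(P[:,1],P[:,0],1);print(n,'yaw',np.degrees(np.arctan(-f[0])),'x at y=.02',np.polyval(f,.02),P[:,:2].round(4).tolist())
m=camera_model('top');img=cv2.imread('pics/top0.png')[:,:,::-1]
go(.521,-.0015,.20,-84)
```

```text
front foot yaw 4.942350660642235 x at y=.02 0.4614938655987002 [[0.4727, -0.1107], [0.4706, -0.0829], [0.4683, -0.0602], [0.4611, 0.0247]]
front outer top yaw 4.951441540272232 x at y=.02 0.45003959318560033 [[0.4601, -0.0951], [0.4578, -0.071], [0.4563, -0.0512]]
back foot yaw 4.764834573192664 x at y=.02 0.5835404010664855 [[0.5927, -0.0974], [0.5914, -0.0697], [0.5895, -0.047], [0.5818, 0.0377]]
delta [0.0986 0.0385 0.0922] turn 0.0003
```

Request:
jog_arm --rows '[[[0.0329,0.0128,0.02,0.02],[0.0329,0.0128,0.036,0],[0.0329,0.0128,0.036,0],[0,0,0.03,0],[0,0,0.03,0],[0,0,0.03,0],[0,0,0.024,0],[0,0,0,0],[0,0,0,0]]]' --claw 0.73

```text
time_s: 4.62
tcp_pos: [0.5205, -0.0009, 0.0872]
ee_rot: [[0.086, -0.996, 0.002], [-0.996, -0.086, 0.0], [-0.0, -0.002, -1.0]]
wrist_force: [-0.2, -0.6, 0.1]
gripper_width: 0.728
gripper_force: 0.0
```

Request:
jog_arm --rows '[[[0,0,0,0],[0,0,0,0],[0,0,0,0],[0,0,0,0],[0,0,0,0],[0,0,0,0]]]' --claw 0.3

```text
time_s: 5.38
tcp_pos: [0.5203, -0.0016, 0.0871]
ee_rot: [[0.084, -0.996, 0.001], [-0.996, -0.084, 0.0], [-0.0, -0.001, -1.0]]
wrist_force: [-1.8, 1.5, 5.8]
gripper_width: 0.579
gripper_force: 30.0
```

Request:
jog_arm --rows '[[[0,0,-0.02,0],[0,0,-0.03,0],[0,0,-0.03,0],[0,0,-0.03,0],[-0.0219,-0.0368,0,0],[-0.0219,-0.0368,0,0],[-0.0219,-0.0368,0,0],[-0.0219,-0.0368,0,0],[0,0,0,0],[0,0,0.02,0],[0,0,0.02,0],[0,0,0,0]]]'

```text
time_s: 6.88
tcp_pos: [0.6574, 0.097, 0.1542]
ee_rot: [[0.083, -0.997, -0.005], [-0.997, -0.083, -0.001], [0.001, 0.005, -1.0]]
wrist_force: [-0.0, -0.5, -0.3]
gripper_width: 0.588
gripper_force: 3.0
```

Run:
```python
from h import *
s=sense();print(s['time_s'],s['tcp_pos'],s['wrist_force'],s['gripper_width'],s['gripper_force'])
img=capture('top')
m=camera_model('top')
for k in('green','yellow'):
  for c,st,l in blobs(hmask(img,*BANDS[k]),15): print(k,c.round(1),st,plane(m,c,.088)[0].round(4),plane(m,c,.066)[0].round(4))
go(.660,.098,.143,-85.2)
```

```text
6.875 [0.65741962 0.09696658 0.15421003] [-0.0484645 -0.4697903 -0.3069436] 0.5877023225187794 2.9865841102400736
green [328.3 144.4] [326 142   5   6  24] [0.6564 0.0765 0.088 ] [0.6618 0.0756 0.066 ]
green [220.1 204.7] [216 196   9  18  97] [0.4837 0.4046 0.088 ] [0.4857 0.4102 0.066 ]
yellow [309.9 145.9] [309 139   3  14  27] [0.6535 0.1323 0.088 ] [0.6588 0.1325 0.066 ]
delta [-0.0006 -0.0017  0.0128] turn -0.0001
```

Request:
jog_arm --rows '[[[0,0,0,0],[0,0,0,0],[0,0,0,0],[0,0,0,0]]]'

```text
time_s: 7.42
tcp_pos: [0.6592, 0.0979, 0.1565]
ee_rot: [[0.084, -0.996, 0.0], [-0.996, -0.084, 0.0], [-0.0, -0.0, -1.0]]
wrist_force: [0.2, -0.2, -0.7]
gripper_width: 0.582
gripper_force: 29.9
```

Request:
jog_arm --rows '[[[0,0,0.004,0],[0,0,0.004,0],[0,0,0.003,0],[0,0,0,0],[0,0,0,0]]]'

```text
time_s: 8.05
tcp_pos: [0.6593, 0.0979, 0.1453]
ee_rot: [[0.084, -0.996, 0.0], [-0.996, -0.084, -0.0], [0.0, -0.0, -1.0]]
wrist_force: [-0.6, -0.0, 0.2]
gripper_width: 0.577
gripper_force: 29.9
```

Request:
jog_arm --rows '[[[0,0,0.0015,0],[0,0,0.0015,0],[0,0,0,0],[0,0,0,0]]]'

```text
time_s: 8.55
tcp_pos: [0.6592, 0.0979, 0.1424]
ee_rot: [[0.084, -0.996, 0.0], [-0.996, -0.084, 0.0], [-0.0, -0.0, -1.0]]
wrist_force: [-0.0, -0.1, 0.5]
gripper_width: 0.578
gripper_force: 29.9
```

Request:
jog_arm --rows '[[[0,0,0.001,0],[0,0,0.001,0],[0,0,0,0],[0,0,0,0]]]'

```text
time_s: 9.05
tcp_pos: [0.6592, 0.0979, 0.1422]
ee_rot: [[0.084, -0.996, 0.001], [-0.996, -0.084, -0.0], [0.0, -0.001, -1.0]]
wrist_force: [-3.8, -0.8, 8.3]
gripper_width: 0.58
gripper_force: 30.0
```

Request:
jog_arm --rows '[[[0,0,0,0],[0,0,0,0],[0,0,0,0],[0,0,0,0],[0,0,-0.02,0],[0,0,-0.03,0],[0,0,-0.03,0],[0,0,-0.03,0],[-0.05,-0.01,-0.01,0],[-0.05,0,0,0],[0,0,0,0],[0,0,0,0]]]' --claw 0.85

```text
time_s: 10.55
tcp_pos: [0.6606, 0.1983, 0.2598]
ee_rot: [[0.084, -0.996, -0.001], [-0.996, -0.084, -0.001], [0.001, 0.001, -1.0]]
wrist_force: [0.1, 0.2, 0.7]
gripper_width: 0.85
gripper_force: 0.0
```

Run:
```python
from h import *
m=camera_model('wrist');img=capture('wrist')
for k in('green','yellow'):
  for c,st,l in blobs(hmask(img,*BANDS[k]),60):
    cs=np.concatenate(cv2.findContours(l.astype(np.uint8),0,1)[0])
    (e,ax,_)=cv2.fitEllipse(cs)
    for z in(.066,.088):print(k,st,'ell',plane(m,e,z)[0].round(4))
go(.5944,.2857,.18,-104.05)
```

```text
green [ 303   63   59   62 2034] ell [0.6586 0.0953 0.066 ]
green [ 303   63   59   62 2034] ell [0.6592 0.0978 0.088 ]
yellow [ 288   51   86   90 1845] ell [0.6602 0.0981 0.066 ]
yellow [ 288   51   86   90 1845] ell [0.6607 0.1004 0.088 ]
delta [-0.0933  0.0586  0.0799] turn 0.3287
```

Request:
jog_arm --rows '[[[-0.0311,0.0195,0.0266,0],[-0.0311,0.0195,0.0266,0],[-0.0311,0.0195,0.0266,0],[0,0,0,0.164],[0,0,0,0.164],[0,0,0.03,0],[0,0,0.03,0],[0,0,0.03,0],[0,0,0.0135,0],[0,0,0.005,0],[0,0,0,0],[0,0,0,0]]]'

```text
time_s: 12.1
tcp_pos: [0.5952, 0.2868, 0.0732]
ee_rot: [[-0.241, -0.97, 0.002], [-0.97, 0.241, 0.001], [-0.002, -0.002, -1.0]]
wrist_force: [-0.1, -0.4, 0.7]
gripper_width: 0.852
gripper_force: 0.0
```

Request:
jog_arm --rows '[[[0,0,0,0],[0,0,0,0],[0,0,0,0],[0,0,0,0],[0,0,0,0],[0,0,0,0]]]' --claw 0.3

```text
time_s: 12.85
tcp_pos: [0.5946, 0.2865, 0.0721]
ee_rot: [[-0.241, -0.97, 0.0], [-0.97, 0.241, 0.0], [-0.0, -0.0, -1.0]]
wrist_force: [-1.5, -0.4, 1.1]
gripper_width: 0.545
gripper_force: 30.0
```

```bash
cat >> h.py <<'E'
YD=4.8; c_,s_=np.cos(np.radians(YD)),np.sin(np.radians(YD))
EX=np.array([c_,s_]);EY=np.array([-s_,c_]);RED=np.array([.5125,.1577])
def slot(i,dx=0): return RED-EY*(.042+.0336*i)+EX*dx
E
python3 - <<'E'
from h import *
s=sense();print(s['tcp_pos'],yaw(),s['gripper_width'],s['gripper_force'])
print([slot(i).round(4).tolist() for i in range(5)])
p=slot(0)-EY*.004
go(p[0],p[1],.2,-85.2)
E
```

```text
[0.59461701 0.28649973 0.07205412] -103.97414771645835 0.5447800262878769 30.00001162290573
[[0.516, 0.1158], [0.5188, 0.0824], [0.5216, 0.0489], [0.5244, 0.0154], [0.5273, -0.0181]]
delta [ 0.1884  0.0338 -0.128 ] turn -0.3277
```

Request:
jog_arm --rows '[[[0,0,-0.02,0],[0,0,-0.04,0],[0,0,-0.04,0],[0.0471,0.0085,-0.028,0],[0.0471,0.0085,0,0],[0.0471,0.0085,0,0],[0.0471,0.0083,0,0],[0,0,0,-0.164],[0,0,0,-0.1637],[0,0,0.04,0],[0,0,0.04,0],[0,0,0.02,0],[0,0,0,0],[0,0,0,0]]]'

```text
time_s: 14.6
tcp_pos: [0.5169, 0.1121, 0.1007]
ee_rot: [[0.084, -0.996, 0.001], [-0.996, -0.084, 0.001], [-0.0, -0.001, -1.0]]
wrist_force: [0.2, 0.4, 0.1]
gripper_width: 0.541
gripper_force: 30.0
```

Run:
```python
from h import *
s=sense();print(s['gripper_width'],s['gripper_force'])
p=slot(0)-EY*.004
go(p[0],p[1],.084,-85.2)
```

```text
0.5414748706408159 29.99960482120514
delta [0.0002 0.0006 0.0167] turn 0.0002
```

Lower to just above the floor, then slide toward the red wall.

Request:
jog_arm --rows '[[[0,0,0.008,0],[0,0,0.0075,0],[0,0,0,0],[-0.0015,0,0,0],[-0.0015,0,0,0],[0,0,0,0],[0,0,0,0]]]'

```text
time_s: 15.48
tcp_pos: [0.5162, 0.1148, 0.0846]
ee_rot: [[0.084, -0.997, 0.0], [-0.997, -0.084, 0.0], [-0.0, -0.0, -1.0]]
wrist_force: [0.5, -1.3, -0.8]
gripper_width: 0.545
gripper_force: 30.0
```

Request:
jog_arm --rows '[[[-0.0015,0,0,0],[0,0,0,0],[0,0,0,0]]]'

```text
time_s: 15.85
tcp_pos: [0.5154, 0.115, 0.0844]
ee_rot: [[0.083, -0.997, -0.002], [-0.997, -0.083, -0.002], [0.002, 0.002, -1.0]]
wrist_force: [0.7, -6.1, 0.4]
gripper_width: 0.543
gripper_force: 30.0
```

Request:
jog_arm --rows '[[[0,0,0.0015,0],[0,0,0,0]]]'

```text
time_s: 16.1
tcp_pos: [0.5154, 0.115, 0.0832]
ee_rot: [[0.083, -0.997, -0.002], [-0.997, -0.083, -0.002], [0.002, 0.002, -1.0]]
wrist_force: [0.2, -5.7, 2.6]
gripper_width: 0.548
gripper_force: 30.0
```

Request:
jog_arm --rows '[[[0,0,0,0],[0,0,0,0],[0,0,0,0],[0,0,-0.02,0],[0,0,-0.04,0],[0,0,-0.04,0],[-0.04,0,0,0],[-0.04,0,0,0],[0,0,0,0],[0,0,0,0]]]' --claw 0.75

```text
time_s: 17.35
tcp_pos: [0.5089, 0.1959, 0.1827]
ee_rot: [[0.084, -0.996, -0.001], [-0.996, -0.084, -0.0], [0.0, 0.001, -1.0]]
wrist_force: [0.3, 0.9, -0.2]
gripper_width: 0.75
gripper_force: 0.0
```

```bash
cat >> h.py <<'E'
def look(fn=None,z=.018):
    m=camera_model('wrist');img=capture('wrist')
    if fn: cv2.imwrite(fn,img[:,:,::-1])
    for k in BANDS:
      for c,st,l in blobs(hmask(img,*BANDS[k]),120):
        if c[1]<240:
          P=plane(m,c,z)[0,:2]; print(k,c.round(),st[4],P.round(4),'drawer:',((P-RED)@EX).round(4),((P-RED)@EY).round(4))
    return img,m
E
python3 - <<'E'
from h import *
look('pics/w3.png')
go(.4955,.3925,.17,-80.15)
E
```

```text
red [319. 158.] 2323 [0.5145 0.1537] drawer: 0.0017 -0.0041
yellow [133.  82.] 2464 [0.6842 0.0999] drawer: 0.1663 -0.0719
green [81. 32.] 3976 [0.7282 0.0618] drawer: 0.2069 -0.1136
delta [-0.1975 -0.003   0.0126] turn -0.0885
```

View pics/w3.png

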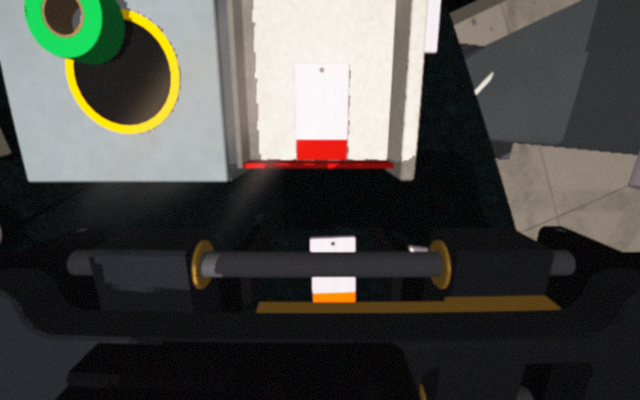

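The picture shows the roll knocked off the pad's middle: its hole is at (63,12) and the pad at (122,72). Coupon 1 sits against the red wall. I'll put the roll back first.

Request:
jog_arm --rows '[[[0,-0.05,-0.05,0],[0,-0.05,-0.03,0],[0,-0.05,0,0],[0,0,0,0],[0,0,0,0],[0,0,0,0]]]'

```text
time_s: 18.15
tcp_pos: [0.652, 0.2076, 0.2573]
ee_rot: [[0.084, -0.996, -0.001], [-0.996, -0.084, -0.0], [0.0, 0.001, -1.0]]
wrist_force: [-0.5, -1.0, -0.1]
gripper_width: 0.753
gripper_force: 0.0
```

```bash
cat >> h.py <<'E'
def rollpad():
    m=camera_model('wrist');img=capture('wrist')
    for k,z in(('green',.088),('yellow',.066)):
        B=[b for b in blobs(hmask(img,*BANDS[k]),300) if b[0][1]<235]
        for c,st,l in B:
            cs=cv2.findContours(l.astype(np.uint8),0,1)[0][0]
            P=(plane(m,cs[:,0],z)[:,:2]*1000).astype(np.float32)
            print(k,st,'minCircle mm',cv2.minEnclosingCircle(P))
    return img,m
E
python3 - <<'E'
from h import *
img,m=rollpad(); cv2.imwrite('pics/w4.png',img[:,:,::-1])
E
```

```text
green [ 270   10   61   66 2199] minCircle mm ((681.7864990234375, 68.98395538330078), 26.413837432861328)
yellow [ 279   41   88   91 1470] minCircle mm ((660.0724487304688, 99.63201904296875), 42.126399993896484)
```

View pics/w4.png

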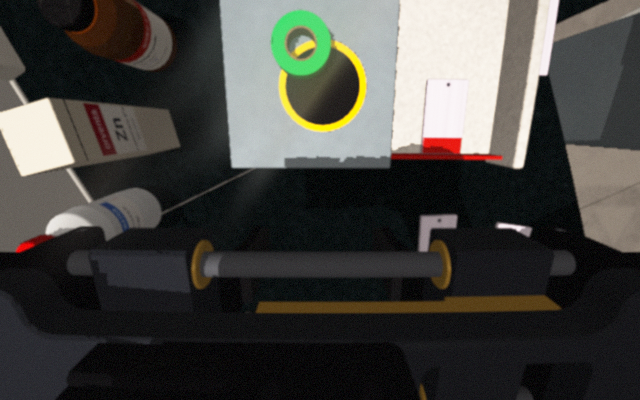

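Request:
jog_arm --rows '[[[0.0468,-0.0059,0,0],[0.0468,-0.0059,0,0],[0.0468,-0.006,0,0],[0,0,0.04,0],[0,0,0.04,0],[0,0,0.025,0],[0,0,0.007,0],[0,0,0,0],[0,0,0,0]]]'

```text
time_s: 19.32
tcp_pos: [0.6831, 0.07, 0.147]
ee_rot: [[0.084, -0.996, 0.003], [-0.996, -0.084, 0.001], [-0.0, -0.003, -1.0]]
wrist_force: [0.2, 0.1, 0.5]
gripper_width: 0.75
gripper_force: 0.0
```

Request:
jog_arm --rows '[[[0,0,0,0],[0,0,0,0],[0,0,0,0],[0,0,0,0],[0,0,0,0],[0,0,0,0]]]' --claw 0.3

```text
time_s: 20.08
tcp_pos: [0.6825, 0.0697, 0.1457]
ee_rot: [[0.084, -0.996, 0.0], [-0.996, -0.084, -0.0], [0.0, -0.0, -1.0]]
wrist_force: [-1.5, 1.8, 4.8]
gripper_width: 0.58
gripper_force: 30.0
```

Run:
```python
from h import *
s=sense();print(s['tcp_pos']);go(.660,.0985,s['tcp_pos'][2]+.008,-85.2)
```

```text
[0.68248604 0.06970423 0.14574893]
delta [-0.0306  0.02   -0.008 ] turn 0.0001
```

Request:
jog_arm --rows '[[[0,0,-0.008,0],[-0.015,0.01,0,0],[-0.0156,0.01,0,0],[0,0,0,0],[0,0,0.004,0],[0,0,0.0035,0],[0,0,0,0],[0,0,0,0]]]'

```text
time_s: 21.08
tcp_pos: [0.6601, 0.0983, 0.1458]
ee_rot: [[0.083, -0.997, 0.0], [-0.997, -0.083, 0.0], [-0.0, -0.0, -1.0]]
wrist_force: [-0.6, 1.0, 2.5]
gripper_width: 0.578
gripper_force: 30.0
```

Request:
jog_arm --rows '[[[0,0,0,0],[0,0,0,0],[0,0,0,0],[0,0,-0.02,0],[0,0,-0.03,0],[0,0,-0.04,0],[-0.04,0,-0.02,0],[-0.05,0,0,0],[0,0,0,0],[0,0,0,0],[0,0,0,0]]]' --claw 0.75

```text
time_s: 22.45
tcp_pos: [0.6525, 0.187, 0.2554]
ee_rot: [[0.082, -0.997, -0.001], [-0.997, -0.082, -0.0], [0.0, 0.001, -1.0]]
wrist_force: [-0.5, 0.7, -0.6]
gripper_width: 0.748
gripper_force: 0.0
```

Run:
```python
from h import *
rollpad(); go(.4955,.3925,.17,-80.15)
```

```text
green [ 292   74   60   62 2062] minCircle mm ((659.993896484375, 97.93697357177734), 26.947906494140625)
yellow [ 278   62   87   91 1877] minCircle mm ((660.1226196289062, 99.67967224121094), 42.11210250854492)
delta [-0.2178  0.1395  0.0854] turn -0.0896
```

Request:
jog_arm --rows '[[[-0.0436,0.0279,0.0171,0],[-0.0436,0.0279,0.0171,0],[-0.0436,0.0279,0.0171,0],[-0.0435,0.0279,0.0171,0],[-0.0435,0.0279,0.0171,-0.0896],[0,0,0.035,0],[0,0,0.035,0],[0,0,0.023,0],[0,0,0.0055,0],[0,0,0,0],[0,0,0,0]]]'

```text
time_s: 23.88
tcp_pos: [0.4959, 0.3938, 0.0728]
ee_rot: [[0.172, -0.985, 0.002], [-0.985, -0.172, 0.002], [-0.002, -0.002, -1.0]]
wrist_force: [0.1, -0.8, -0.1]
gripper_width: 0.747
gripper_force: 0.0
```

Request:
jog_arm --rows '[[[0,0,0,0],[0,0,0,0],[0,0,0,0],[0,0,0,0],[0,0,0,0],[0,0,0,0]]]' --claw 0.3

```text
time_s: 24.62
tcp_pos: [0.4952, 0.3936, 0.0719]
ee_rot: [[0.173, -0.985, 0.0], [-0.985, -0.173, 0.0], [-0.0, -0.0, -1.0]]
wrist_force: [-0.2, 0.2, 2.7]
gripper_width: 0.543
gripper_force: 30.0
```

Run:
```python
from h import *
s=sense();print(s['tcp_pos'],yaw())
p=slot(1); go(p[0],p[1],.18,-85.2)
```

```text
[0.49519372 0.39360246 0.07194249] -80.05972446334064
delta [ 0.3106  0.0304 -0.1081] turn 0.0897
```

Request:
jog_arm --rows '[[[0,0,-0.02,0],[0,0,-0.044,0],[0,0,-0.044,0],[0.0518,0.0051,0,0],[0.0518,0.0051,0,0],[0.0518,0.0051,0,0],[0.0518,0.0051,0,0],[0.0517,0.005,0,0],[0.0517,0.005,0,0.0897],[0,0,0,0],[0,0,0.04,0],[0,0,0.035,0],[0,0,0,0],[0,0,0,0]]]'

```text
time_s: 26.38
tcp_pos: [0.5196, 0.0831, 0.1055]
ee_rot: [[0.085, -0.996, 0.002], [-0.996, -0.085, 0.0], [-0.0, -0.002, -1.0]]
wrist_force: [0.6, 0.7, -0.0]
gripper_width: 0.544
gripper_force: 30.0
```

Run:
```python
from h import *
s=sense();print(s['gripper_width'],s['gripper_force'])
p=slot(1); go(p[0],p[1],.091,-85.2)
```

```text
0.5439172009345641 29.999812245368958
delta [0.0007 0.0009 0.0145] turn 0.0012
```

Request:
jog_arm --rows '[[[0.0004,0,0.006,0],[0,0,0.006,0],[0,0,0.002,0],[0,0,0,0],[0,0,0,0]]]'

```text
time_s: 27.0
tcp_pos: [0.5189, 0.0819, 0.0908]
ee_rot: [[0.084, -0.997, 0.0], [-0.997, -0.084, 0.0], [-0.0, -0.0, -1.0]]
wrist_force: [-0.6, -0.2, -0.4]
gripper_width: 0.545
gripper_force: 30.0
```

Request:
jog_arm --rows '[[[0,0,0,0],[0,0,0,0],[0,0,0,0],[0,0,-0.01,0],[0,0,-0.04,0],[0,0,-0.04,0],[-0.05,0,0,0],[-0.05,0,0,0],[0,0,0,0],[0,0,0,0]]]' --claw 0.7

```text
time_s: 28.25
tcp_pos: [0.5102, 0.1815, 0.181]
ee_rot: [[0.084, -0.996, -0.0], [-0.996, -0.084, -0.0], [0.0, 0.0, -1.0]]
wrist_force: [-0.5, -0.4, 0.6]
gripper_width: 0.701
gripper_force: 0.0
```

Run:
```python
from h import *
look('pics/w5.png',z=.022)
go(.404,.386,.17,np.degrees(np.arctan2(-.982,.187)))
```

```text
red [320. 174.] 2548 [0.5141 0.1539] drawer: 0.0013 -0.0039
yellow [139.  93.] 2489 [0.6771 0.0954] drawer: 0.1588 -0.0758
green [106.  84.] 4167 [0.7064 0.0898] drawer: 0.1876 -0.0839
green [322. 129.] 1036 [0.5156 0.1135] drawer: -0.0006 -0.0443
delta [-0.2131  0.0889  0.0108] turn -0.105
```

View pics/w5.png

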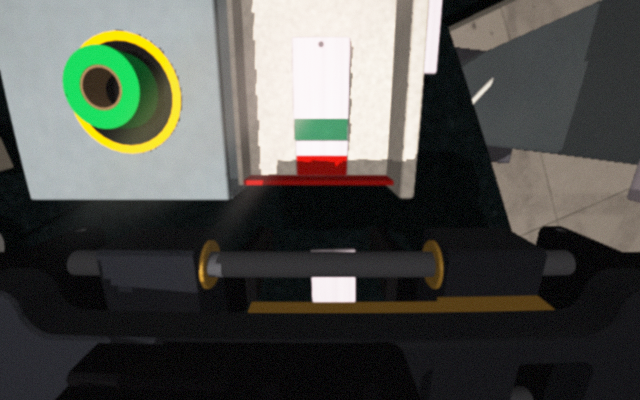

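Request:
jog_arm --rows '[[[-0.0426,0.0178,0.0108,0],[-0.0426,0.0178,0,0],[-0.0426,0.0178,0,0],[-0.0426,0.0178,0,0],[-0.0427,0.0177,0,-0.105],[0,0,0,0],[0,0,0.035,0],[0,0,0.035,0],[0,0,0.022,0],[0,0,0.006,0],[0,0,0,0],[0,0,0,0]]]'

```text
time_s: 29.8
tcp_pos: [0.4047, 0.3868, 0.073]
ee_rot: [[0.187, -0.982, 0.001], [-0.982, -0.187, 0.002], [-0.002, -0.002, -1.0]]
wrist_force: [-1.4, -0.3, 0.7]
gripper_width: 0.702
gripper_force: 0.0
```

Request:
jog_arm --rows '[[[0,0,0,0],[0,0,0,0],[0,0,0,0],[0,0,0,0],[0,0,0,0],[0,0,0,0]]]' --claw 0.3

```text
time_s: 30.55
tcp_pos: [0.4041, 0.3867, 0.0724]
ee_rot: [[0.188, -0.982, 0.0], [-0.982, -0.188, 0.0], [-0.0, -0.0, -1.0]]
wrist_force: [-1.1, -0.6, 7.1]
gripper_width: 0.541
gripper_force: 30.0
```

Run:
```python
from h import *
s=sense();print(s['tcp_pos'],yaw())
p=slot(2); go(p[0],p[1],.18,-85.2)
```

```text
[0.40413971 0.38671562 0.07240333] -79.17906037070178
delta [ 0.3538 -0.052  -0.1077] turn 0.1051
```

Request:
jog_arm --rows '[[[0,0,-0.02,0],[0,0,-0.044,0],[0,0,-0.044,0],[0.0506,-0.0074,0,0],[0.0506,-0.0074,0,0],[0.0506,-0.0074,0,0],[0.0505,-0.0074,0,0],[0.0505,-0.0074,0,0],[0.0505,-0.0075,0,0],[0.0505,-0.0075,0,0.1051],[0,0,0,0],[0,0,0.04,0],[0,0,0.03,0],[0,0,0,0],[0,0,0,0]]]'

```text
time_s: 32.42
tcp_pos: [0.5221, 0.0494, 0.1107]
ee_rot: [[0.085, -0.996, 0.001], [-0.996, -0.085, 0.0], [-0.0, -0.001, -1.0]]
wrist_force: [-0.4, 1.2, -0.1]
gripper_width: 0.541
gripper_force: 30.0
```

Run:
```python
from h import *
s=sense();print(s['gripper_width'],s['gripper_force'])
p=slot(2); go(p[0],p[1],.098,-85.2)
```

```text
0.5410959338560611 29.999998211860657
delta [0.0005 0.0006 0.0127] turn 0.001
```

Request:
jog_arm --rows '[[[0,0.0005,0.006,0],[0,0,0.0065,0],[0,0,0.001,0],[0,0,0.001,0],[0,0,0,0],[0,0,0,0]]]'

```text
time_s: 33.17
tcp_pos: [0.5216, 0.0487, 0.0965]
ee_rot: [[0.084, -0.996, 0.002], [-0.996, -0.084, 0.0], [-0.0, -0.002, -1.0]]
wrist_force: [-0.6, -2.1, 6.6]
gripper_width: 0.543
gripper_force: 30.0
```

Request:
jog_arm --rows '[[[0,0,0.001,0],[0,0,0.001,0],[0,0,0,0],[0,0,0,0]]]'

```text
time_s: 33.67
tcp_pos: [0.522, 0.0484, 0.0951]
ee_rot: [[0.084, -0.996, 0.003], [-0.996, -0.084, -0.0], [0.0, -0.003, -1.0]]
wrist_force: [-1.0, -3.0, 9.1]
gripper_width: 0.543
gripper_force: 30.0
```

Request:
jog_arm --rows '[[[0,0,0.001,0],[0,0,0.001,0],[0,0,0.001,0],[0,0,0,0],[0,0,0,0]]]'

```text
time_s: 34.3
tcp_pos: [0.5221, 0.048, 0.0921]
ee_rot: [[0.084, -0.996, 0.003], [-0.996, -0.084, -0.001], [0.001, -0.003, -1.0]]
wrist_force: [-0.3, -5.2, 9.3]
gripper_width: 0.545
gripper_force: 30.0
```

Request:
jog_arm --rows '[[[0,0,0,0],[0,0,0,0],[0,0,0,0],[0,0,-0.01,0],[0,0,-0.04,0],[0,0,-0.04,0],[-0.05,0,-0.01,0],[-0.04,0,0,0],[-0.03,0,0,0],[0,0,0,0],[0,0,0,0]]]' --claw 0.7

```text
time_s: 35.67
tcp_pos: [0.5108, 0.1679, 0.1905]
ee_rot: [[0.083, -0.997, -0.0], [-0.997, -0.083, -0.0], [0.0, 0.0, -1.0]]
wrist_force: [0.5, 0.2, -0.0]
gripper_width: 0.701
gripper_force: 0.0
```

Run:
```python
from h import *
look('pics/w6.png',z=.030)
go(.490,.278,.17,-83.86)
```

```text
red [318. 187.] 2406 [0.5156 0.1526] drawer: 0.0027 -0.0054
yellow [148. 112.] 2263 [0.6716 0.0973] drawer: 0.1535 -0.0735
green [116. 107.] 3292 [0.7013 0.0947] drawer: 0.1828 -0.0786
green [319. 142.] 1017 [0.5177 0.1117] drawer: 0.0013 -0.0463
blue [329. 102.] 699 [0.5116 0.0761] drawer: -0.0077 -0.0813
delta [-0.1117  0.0116  0.0204] turn -0.0243
```

View pics/w6.png

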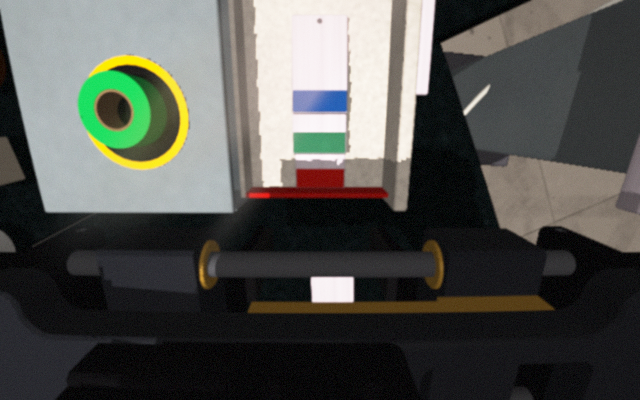

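Request:
jog_arm --rows '[[[-0.0372,0.0039,0.0204,0],[-0.0372,0.0039,0,0],[-0.0373,0.0038,0,-0.0243],[0,0,0.035,0],[0,0,0.035,0],[0,0,0.022,0],[0,0,0.006,0],[0,0,0,0],[0,0,0,0]]]'

```text
time_s: 36.85
tcp_pos: [0.4908, 0.2788, 0.0731]
ee_rot: [[0.107, -0.994, 0.002], [-0.994, -0.107, 0.001], [-0.001, -0.002, -1.0]]
wrist_force: [0.2, -0.7, -0.2]
gripper_width: 0.699
gripper_force: 0.0
```

Request:
jog_arm --rows '[[[0,0,0,0],[0,0,0,0],[0,0,0,0],[0,0,0,0],[0,0,0,0],[0,0,0,0]]]' --claw 0.3

```text
time_s: 37.6
tcp_pos: [0.4902, 0.2788, 0.0725]
ee_rot: [[0.108, -0.994, 0.0], [-0.994, -0.108, 0.0], [-0.0, -0.0, -1.0]]
wrist_force: [-1.5, -0.4, 5.2]
gripper_width: 0.544
gripper_force: 30.0
```

Run:
```python
from h import *
s=sense();print(s['tcp_pos'],yaw())
p=slot(3); go(p[0],p[1],.18,-85.2)
```

```text
[0.49017333 0.2787791  0.07251755] -83.80691198999189
delta [ 0.2655 -0.0057 -0.1075] turn 0.0243
```

Request:
jog_arm --rows '[[[0,0,-0.02,0],[0,0,-0.044,0],[0,0,-0.044,0],[0.0531,-0.0011,0,0],[0.0531,-0.0011,0,0],[0.0531,-0.0011,0,0],[0.0531,-0.0012,0,0],[0.0531,-0.0012,0,0.0243],[0,0,0,0],[0,0,0.04,0],[0,0,0.03,0],[0,0,0,0],[0,0,0,0]]]'

```text
time_s: 39.22
tcp_pos: [0.5251, 0.0159, 0.1108]
ee_rot: [[0.085, -0.996, 0.002], [-0.996, -0.085, 0.0], [-0.0, -0.002, -1.0]]
wrist_force: [0.0, 0.3, -0.2]
gripper_width: 0.546
gripper_force: 30.0
```

Run:
```python
from h import *
s=sense();print(s['gripper_width'],s['gripper_force'])
p=slot(3); go(p[0],p[1],.1,-85.2)
```

```text
0.54609143571607 29.998375475406647
delta [0.0005 0.0007 0.0108] turn 0.001
```

Request:
jog_arm --rows '[[[0,0,0.006,0],[0,0,0.003,0],[0,0,0.001,0],[0,0,0,0],[0,0,0,0]]]'

```text
time_s: 39.85
tcp_pos: [0.5246, 0.0154, 0.1003]
ee_rot: [[0.084, -0.997, 0.001], [-0.997, -0.084, 0.0], [-0.0, -0.001, -1.0]]
wrist_force: [-1.0, 1.2, 1.5]
gripper_width: 0.541
gripper_force: 30.0
```

Request:
jog_arm --rows '[[[0,0,0.001,0],[0,0,0.001,0],[0,0,0.001,0],[0,0,0,0],[0,0,0,0]]]'

```text
time_s: 40.48
tcp_pos: [0.5246, 0.0152, 0.0971]
ee_rot: [[0.083, -0.997, 0.001], [-0.997, -0.083, 0.0], [0.0, -0.001, -1.0]]
wrist_force: [-0.4, -0.6, 4.3]
gripper_width: 0.544
gripper_force: 30.0
```

Request:
jog_arm --rows '[[[0,0,0.001,0],[0,0,0.001,0],[0,0,0.001,0],[0,0,0.001,0],[0,0,0,0],[0,0,0,0]]]'

```text
time_s: 41.22
tcp_pos: [0.5245, 0.0153, 0.093]
ee_rot: [[0.083, -0.997, 0.0], [-0.997, -0.083, 0.0], [-0.0, -0.0, -1.0]]
wrist_force: [-0.1, -0.1, 3.7]
gripper_width: 0.541
gripper_force: 30.0
```

Request:
jog_arm --rows '[[[0,0,0,0],[0,0,0,0],[0,0,0,0],[0,0,-0.01,0],[0,0,-0.04,0],[0,0,-0.04,0],[-0.05,0,-0.01,0],[-0.04,0,0,0],[-0.03,0,0,0],[0,0,0,0],[0,0,0,0]]]' --claw 0.7

```text
time_s: 42.6
tcp_pos: [0.5141, 0.1345, 0.1932]
ee_rot: [[0.083, -0.997, -0.0], [-0.997, -0.083, -0.0], [0.0, 0.0, -1.0]]
wrist_force: [-0.0, -0.1, 0.9]
gripper_width: 0.702
gripper_force: 0.0
```

Run:
```python
from h import *
look('pics/w7.png',z=.030)
go(.390,.283,.17,np.degrees(np.arctan2(-.998,-.061)))
```

```text
red [318. 220.] 2433 [0.516  0.1524] drawer: 0.003 -0.0056
yellow [156. 154.] 2055 [0.6717 0.1005] drawer: 0.1539 -0.0704
green [126. 157.] 2723 [0.7007 0.1059] drawer: 0.1832 -0.0674
green [320. 179.] 921 [0.5177 0.1119] drawer: 0.0013 -0.046
orange [322. 105.] 1121 [0.5216 0.0457] drawer: -0.0004 -0.1123
blue [320. 141.] 1010 [0.5201 0.0766] drawer: 0.0008 -0.0815
delta [-0.1586  0.1115  0.0231] turn 0.1438
```

View pics/w7.png

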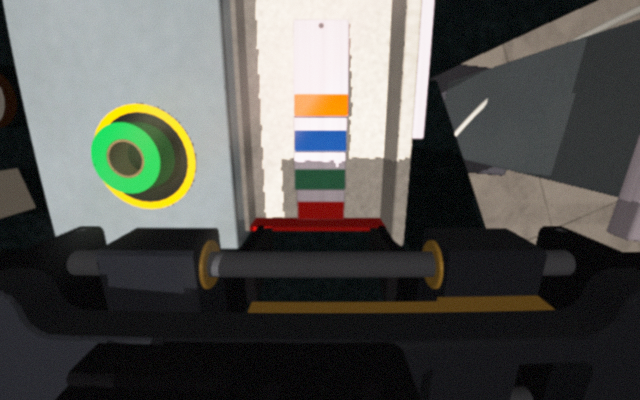

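Request:
jog_arm --rows '[[[-0.0397,0.0279,0.0231,0],[-0.0397,0.0279,0,0],[-0.0396,0.0279,0,0],[-0.0396,0.0278,0,0.1438],[0,0,0,0],[0,0,0.035,0],[0,0,0.035,0],[0,0,0.022,0],[0,0,0.006,0],[0,0,0,0],[0,0,0,0]]]'

```text
time_s: 44.02
tcp_pos: [0.3907, 0.2838, 0.0728]
ee_rot: [[-0.061, -0.998, 0.001], [-0.998, 0.061, 0.002], [-0.002, -0.001, -1.0]]
wrist_force: [0.2, -0.0, 0.1]
gripper_width: 0.703
gripper_force: 0.0
```

Request:
jog_arm --rows '[[[0,0,0,0],[0,0,0,0],[0,0,0,0],[0,0,0,0],[0,0,0,0],[0,0,0,0]]]' --claw 0.3

```text
time_s: 44.78
tcp_pos: [0.3901, 0.2838, 0.0723]
ee_rot: [[-0.06, -0.998, 0.0], [-0.998, 0.06, 0.0], [-0.0, -0.0, -1.0]]
wrist_force: [-1.6, 0.1, 6.0]
gripper_width: 0.539
gripper_force: 30.0
```

Run:
```python
from h import *
s=sense();print(s['tcp_pos'],yaw())
p=slot(4); go(p[0],p[1],.18,-85.2)
```

```text
[0.39008114 0.28381272 0.0723406 ] -93.43350363885523
delta [ 0.2931 -0.1551 -0.1077] turn -0.1437
```

Request:
jog_arm --rows '[[[0,0,-0.02,0],[0,0,-0.044,0],[0,0,-0.044,0],[0.0488,-0.0258,0,0],[0.0488,-0.0258,0,0],[0.0489,-0.0259,0,0],[0.0489,-0.0259,0,0],[0.0489,-0.0259,0,0],[0.0488,-0.0258,0,-0.1437],[0,0,0,0],[0,0,0.04,0],[0,0,0.03,0],[0,0,0,0],[0,0,0,0]]]'

```text
time_s: 46.52
tcp_pos: [0.5277, -0.0177, 0.1107]
ee_rot: [[0.084, -0.996, 0.001], [-0.996, -0.084, 0.0], [0.0, -0.001, -1.0]]
wrist_force: [0.6, 0.5, -0.7]
gripper_width: 0.54
gripper_force: 30.0
```

Run:
```python
from h import *
s=sense();print(s['gripper_width'],s['gripper_force'])
p=slot(4); go(p[0],p[1],.1,-85.2)
```

```text
0.5397568329194313 29.999833703041077
delta [0.0004 0.0005 0.0107] turn 0.0007
```

Request:
jog_arm --rows '[[[0,0,0.006,0],[0,0,0.004,0],[0,0,0.001,0],[0,0,0.001,0],[0,0,0.001,0],[0,0,0,0],[0,0,0,0]]]'

```text
time_s: 47.4
tcp_pos: [0.5276, -0.0183, 0.0974]
ee_rot: [[0.083, -0.997, 0.001], [-0.997, -0.083, 0.0], [-0.0, -0.001, -1.0]]
wrist_force: [-0.2, -0.6, 5.1]
gripper_width: 0.542
gripper_force: 30.0
```

Request:
jog_arm --rows '[[[0,0,0.001,0],[0,0,0.001,0],[0,0,0.001,0],[0,0,0.001,0],[0,0,0,0],[0,0,0,0]]]'

```text
time_s: 48.15
tcp_pos: [0.5276, -0.0183, 0.0933]
ee_rot: [[0.083, -0.997, 0.001], [-0.997, -0.083, 0.0], [-0.0, -0.001, -1.0]]
wrist_force: [-0.6, -0.5, 6.1]
gripper_width: 0.54
gripper_force: 30.0
```

Request:
jog_arm --rows '[[[0,0,0,0],[0,0,0,0],[0,0,0,0],[0,0,-0.01,0],[0,0,-0.04,0],[0,0,-0.04,0],[-0.05,0,-0.04,0],[-0.04,0,0,0],[-0.03,0,0,0],[0,0,0,0],[0,0,0,0]]]' --claw 0.7

```text
time_s: 49.52
tcp_pos: [0.5171, 0.0998, 0.2221]
ee_rot: [[0.083, -0.997, -0.0], [-0.997, -0.083, -0.0], [0.0, 0.0, -1.0]]
wrist_force: [-0.4, -0.3, -0.2]
gripper_width: 0.698
gripper_force: 0.0
```

Run:
```python
from h import *
look('pics/w8.png',z=.030); rollpad()
p=RED-EY*.138-EX*.077; f=p+EY*.075
print(f); go(f[0]-EX[0]*.06,f[1]-EX[1]*.06,.22,-85.2)
```

```text
yellow [179. 177.] 1264 [0.668  0.0928] drawer: 0.1496 -0.0777
green [160. 194.] 2160 [0.69   0.1135] drawer: 0.1732 -0.0589
green [320. 206.] 685 [0.5176 0.1125] drawer: 0.0013 -0.0455
orange [321. 143.] 842 [0.522  0.0461] drawer: 0.0001 -0.112
blue [320. 173.] 716 [0.5204 0.0768] drawer: 0.0011 -0.0813
green [ 126  164   70   62 2188] minCircle mm ((656.19970703125, 96.20877075195312), 31.17975425720215)
green [299 199  43  16 680] minCircle mm ((518.8380126953125, 96.02012634277344), 18.895065307617188)
yellow [ 125  148   89   81 1241] minCircle mm ((660.7910766601562, 100.19145202636719), 42.332672119140625)
[0.44104175 0.08847776]
delta [0.0046 0.1368 0.002 ] turn -0.0014
```

View pics/w8.png

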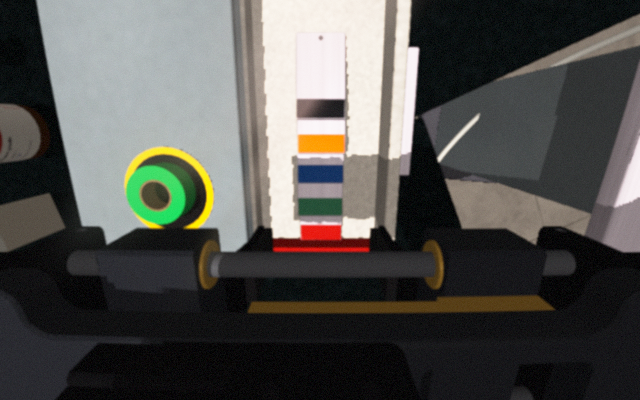

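Run:
```python
from h import *
for n in('top','scene'):
  m=camera_model(n);img=capture(n)
  for k in('yellow','orange'):
    for c,st,l in blobs(hmask(img,*BANDS[k]),12): print(n,k,c.round(),st[4],plane(m,c,.007)[0,:2].round(3))
  if n=='top': cv2.imwrite('pics/t2.png',img[:,:,::-1])
```

```text
top yellow [319. 137.] 71 [0.701 0.102]
top orange [562.  19.] 23 [ 1.117 -0.774]
top orange [340. 191.] 57 [0.523 0.042]
top orange [223. 267.] 416 [0.295 0.416]
scene yellow [515. 240.] 12 [ 0.272 -0.357]
scene yellow [579. 289.] 13 [ 0.093 -0.457]
scene orange [348. 200.] 42 [0.522 0.038]
scene orange [233. 318.] 624 [0.291 0.418]
```

Request:
jog_arm --rows '[[[0.001,0.0456,0,0],[0.001,0.0456,0,0],[0.001,0.0456,0,0],[0,0,0,0],[0,0,0.04,0],[0,0,0.04,0],[0,0,0.035,0],[0,0,0,0],[0,0,0,0]]]' --claw 0

```text
time_s: 50.85
tcp_pos: [0.3824, 0.0861, 0.1077]
ee_rot: [[0.083, -0.997, 0.002], [-0.997, -0.083, 0.001], [-0.001, -0.002, -1.0]]
wrist_force: [-0.8, -0.3, -0.1]
gripper_width: 0.005
gripper_force: 0.0
```

View pics/t2.png

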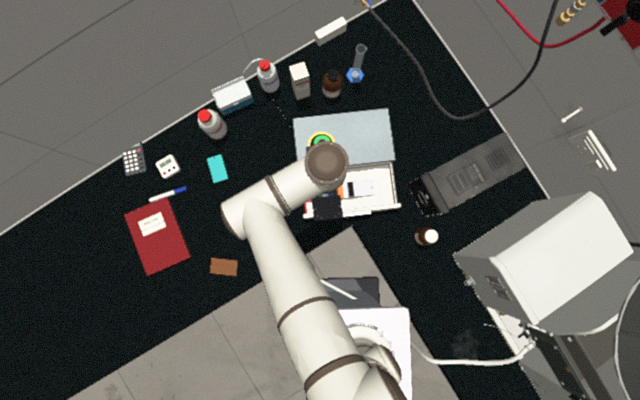

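Only the turquoise and brown look-alikes remain on the worktop (the arm covers only the cabinet area), so there is no yellow coupon. Now I'll push the drawer gently.

Request:
jog_arm --rows '[[[0,-0.012,0,0],[0,-0.012,0,0],[0,-0.005,0,0],[0,-0.004,0,0],[0,-0.004,0,0],[0,-0.004,0,0],[0,-0.004,0,0],[0,-0.004,0,0],[0,-0.004,0,0],[0,-0.005,0,0],[0,-0.005,0,0],[0,-0.005,0,0]]]'

```text
time_s: 52.35
tcp_pos: [0.4491, 0.0912, 0.1068]
ee_rot: [[0.083, -0.997, -0.001], [-0.997, -0.083, -0.0], [0.0, 0.001, -1.0]]
wrist_force: [-1.6, -1.3, 0.3]
gripper_width: 0.005
gripper_force: 0.8
```

Request:
jog_arm --rows '[[[0,-0.005,0,0],[0,-0.005,0,0],[0,-0.005,0,0],[0,-0.005,0,0],[0,-0.005,0,0],[0,-0.005,0,0],[0,-0.005,0,0],[0,-0.005,0,0],[0,-0.005,0,0],[0,-0.005,0,0]]]'

```text
time_s: 53.6
tcp_pos: [0.499, 0.0955, 0.1069]
ee_rot: [[0.083, -0.997, -0.0], [-0.997, -0.083, -0.0], [0.0, 0.0, -1.0]]
wrist_force: [-1.8, -2.0, 0.7]
gripper_width: 0.008
gripper_force: 0.7
```

Run:
```python
from h import *
s=sense();p=s['tcp_pos'][:2];print(((p-RED)@EX+.077).round(4),((p-RED)@EY+.138).round(4),s['wrist_force'])
```

```text
0.0584 0.0771 [-1.82729114 -2.04920086  0.69875045]
```

Request:
jog_arm --rows '[[[0,-0.005,0,0],[0,-0.005,0,0],[0,-0.005,0,0],[0,-0.005,0,0],[0,-0.005,0,0],[0,-0.005,0,0],[0,-0.005,0,0],[0,-0.005,0,0],[0,-0.004,0,0],[0,-0.003,0,0],[0,-0.003,0,0]]]'

```text
time_s: 54.98
tcp_pos: [0.5488, 0.0998, 0.1069]
ee_rot: [[0.083, -0.997, 0.0], [-0.997, -0.083, 0.0], [-0.0, -0.0, -1.0]]
wrist_force: [-1.6, -1.0, -0.1]
gripper_width: 0.004
gripper_force: 0.7
```

Request:
jog_arm --rows '[[[0,-0.003,0,0],[0,-0.003,0,0],[0,-0.003,0,0],[0,0,0,0],[0,0,0,0]]]'

```text
time_s: 55.6
tcp_pos: [0.5559, 0.1003, 0.1068]
ee_rot: [[0.083, -0.997, -0.004], [-0.997, -0.083, -0.001], [0.001, 0.004, -1.0]]
wrist_force: [-5.9, 1.3, 4.7]
gripper_width: 0.003
gripper_force: 3.5
```

Catch reached; push slowly on.

Request:
jog_arm --rows '[[[0,-0.003,0,0],[0,-0.003,0,0],[0,-0.002,0,0],[0,-0.002,0,0],[0,0,0,0],[0,0,0,0],[0,0,0,0]]]'

```text
time_s: 56.48
tcp_pos: [0.5673, 0.1013, 0.1069]
ee_rot: [[0.083, -0.997, -0.0], [-0.997, -0.083, -0.0], [0.0, 0.0, -1.0]]
wrist_force: [-4.6, 0.3, 1.9]
gripper_width: 0.003
gripper_force: 2.6
```

Request:
jog_arm --rows '[[[0,-0.002,0,0],[0,-0.002,0,0],[0,-0.001,0,0],[0,0,0,0],[0,0,0,0]]]'

```text
time_s: 57.1
tcp_pos: [0.5681, 0.1013, 0.1068]
ee_rot: [[0.083, -0.997, -0.01], [-0.997, -0.083, -0.002], [0.001, 0.01, -1.0]]
wrist_force: [-18.0, 4.7, 11.7]
gripper_width: 0.006
gripper_force: 9.3
```

Request:
jog_arm --rows '[[[0,0.01,0,0],[0,0.03,0,0],[0,0.04,0,0],[0,0.03,0,0],[0,0,-0.04,0],[0,0,-0.04,0],[0,0,-0.04,0],[-0.05,0,-0.04,0],[-0.05,0,0,0],[-0.05,0,0,0],[-0.05,0,0,0],[-0.05,0,0,0],[0,0,0,0],[0,0,0,0],[0,0,0,0]]]'

```text
time_s: 58.98
tcp_pos: [0.4426, 0.3395, 0.2661]
ee_rot: [[0.082, -0.997, 0.001], [-0.997, -0.082, 0.001], [-0.0, -0.001, -1.0]]
wrist_force: [0.5, -0.6, -0.6]
gripper_width: 0.005
gripper_force: 0.0
```

Run:
```python
from h import *
a=capture('scene')[80:280,200:500];b=capture('top')[90:290,240:480]
for n,M in(('scene',None),('top',None)):
  m=camera_model(n);img=capture(n)
  for k,z in(('green',.088),('yellow',.066)):
    for c,st,l in blobs(hmask(img,*BANDS[k]),40):print(n,k,st[4],plane(m,c,z)[0,:2].round(3))
cv2.imwrite('pics/f.png',cv2.resize(np.hstack([a,b])[:,:,::-1],None,fx=1.48,fy=1.48))
```

```text
scene green 253 [0.647 0.1  ]
scene yellow 143 [0.647 0.101]
top green 224 [0.658 0.097]
top yellow 160 [0.659 0.099]
```

View pics/f.png

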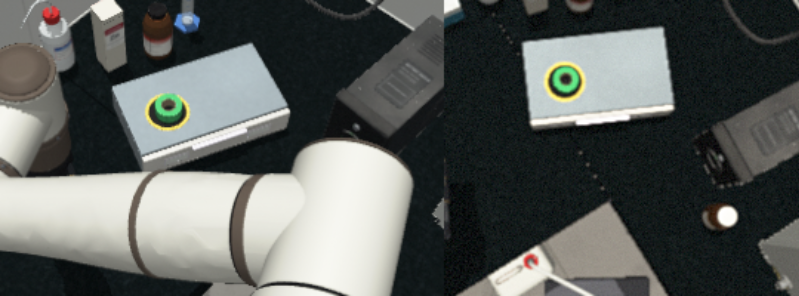

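The drawer is shut, the roll is centred on the pad and the bottle stands where it was.

```bash
python3 -c "
from station import *
print(finish_job())"
```

```text
the job is handed in; nothing more can be done
None
```

The job is handed in: the roll is centred on the pad (re-centred once after it was knocked aside), the five coupons present (no yellow) were laid as one shingled row from the red end, the drawer was pushed to its stop, and the amber bottle was not touched.

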